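Tip the beech dowel into its crate

ROBOT

A 6-joint arm with a two-finger parallel gripper is mounted at the origin on the work surface. World frame = base frame: x ahead of the robot, y to its left, z up, the work surface at z = 0. Lengths are in mm, angles in rad, forces in N, time in s.
With the tool pointing down it reaches from about 400 to 925 mm from the base axis. Payload 12.5 kg.
Tool frame: the origin (TCP) lies at the centre of the arm's flange, where the gripper is bolted on; the fingertips stand 190 mm ahead of it and the grasp point (between the pads) lies 171 mm ahead of it; z points along the fingers, y is the direction in which the jaws open and shut (so a half turn about z gives the same grasp; the last joint's range is limited). The gripper opens to 95 mm and grips with 3 to 60 N. Pads are 20 mm wide; open, the fingers measure 119 mm over their backs; the gripper's body (75 mm by 180 mm) begins 59 mm behind the grasp point.
Start: joints at [1.15, 0.491, 1.559, -0, 1.092, -0.106], TCP at [193.493, 594.294, 404.761] pointing down, gripper open.
Joint ranges: [-3.1, 3.1], [-0.84, 2.19], [0.05, 2.79], [-1.13, 4.28], [0.06, 2.93], [-2.69, 2.69]. Speed limits (rad/s): [2.22, 2.22, 2.79, 3.14, 3.14, 3.14].

INTERFACE

Orientations are given as [roll, pitch, yaw] about the fixed x, y, z axes, in that order (R = Rz(yaw) Ry(pitch) Rx(roll)).
In Python, from cell import env, optics gives the robot as it stands.
- The arm moves only by the tool apply_moves, never from a script. Its argument "commands" is a list of rows, each a list of 7 numbers: the turn, a rotation vector about the tool's x, y, z in degrees, then the shift along the tool's x, y, z in m, then the finger opening in m, from 0 to 0.0951. A call has 1 to 5 rows; each row shifts and turns the commanded pose from where the row before left it, along the tool's axes as they then stand; what a row does not reach is not made up. A row lasts 1/12 s, in which the tool goes at most 41.7 mm and 7.16 degrees, less where a joint would pass 70% of its speed; a pose out of reach is approached as far as the arm can. A call with a gripper value outside its range is refused whole. The fingers move at their own pace and stop on an object; the grip force is fixed at half the most. Time passes only in rows, so rows that do not move let the fingers close. It gives the time, the measured TCP pose, the force and the opening at its end, in the units of the state.
- env.state(): the state, without advancing time (a new reading comes with each control period).
- optics.read_camera(name): name is "scene" or "top" or "wrist"; returns a dict with "color" (400x640x3 uint8, red, green, blue), "fx", "fy", "cx", "cy" (pixels), "eye" and "rotation" of the camera in the world; the wrist camera has in their place "T_tool_cam" (4x4, takes a point from camera to tool coordinates, whose origin is the TCP and whose axes are the flange's). Camera axes: x right, y up, looking along -z (the intrinsics and any distortion apply to the point x, -y, -z); pixel columns grow to the right and rows downward; lengths in mm; the calibration is good to about 2 mm. A picture is of the moment at which its call begins: read the wrist's pose just before it. There is no depth.
- env.job_done(): hands the job in, once; it reports no verdict.
The state is a dict: "t": time; "joints": joint angles; "qvel": joint speeds; "tau": joint torques, N m; "eef_pos": TCP position; "tcp_rot": TCP orientation; "ft_force": force on the tool from outside, world axes, zero at the start; "moment": the same for the moment, N m; "opening": opening from 0.0 (shut) to 1.0 (fully open).
Only numpy, scipy, OpenCV 4.12 (cv2) and the standard library are available. Lean on these libraries where they do the work, as an engineer would, in place of code of your own. Each camera call takes 0.05 s, during which the arm holds its last target. There are 200 camera calls.

TASK

Two spring-loaded tipping buckets stand on the bench; pick the one that holds the pale beech dowel. Push it by its red bar towards its blue crate, past the catch, until it tips right over and drops the dowel into the crate, then let it swing back upright and come off it. Do not tip the other bucket, the one with the dark walnut dowel.

Things in the scene. Friction and masses are not known exactly. Their poses are not given: they have to be found in the camera images.
- beech_stand: Fixed stand, grey cheeks, of the bucket to tip. Origin on the bench below its axle (130 mm up); +x level, the way it tips, y along the axle. Its back plate leans 29 deg to -x and bears a free-rolling red bar, 16 mm thick, 86 long in y, centre at rest x -53, z 221 mm, circling the axle at 105 mm radius (top 243 mm). Clear behind and above. The other bucket's stand is alike, over 320 mm aside.
- beech_bucket (a joint): Tipping angle of that bucket (aluminium V, 90 mm wide), rad: 0 upright on its stop, grows as the bar goes towards the crate, end stop 1.5. A spring returns it from any angle; a roller catch adds resistance up to 0.4 rad. Square to the arm at the bar it takes 5 to 7 N. The dowel rolls out at about 0.5 to 1 rad. Let go, it swings back in under a second.
- beech_dowel: Pale beech dowel, 36 mm thick, 60 mm long, about 50 g, lying across the V of that bucket. Origin at its centre, y along it. Its blue open crate is fixed in front of the bucket: in the stand's frame x 8 to 188 mm, y -70 to 70 mm, walls 5 mm thick and 55 mm high, floor 5 mm, a plywood board 110 mm high at the far end.
- walnut_bucket (a joint): Tipping angle, rad, of the other bucket, alike in build, with a dark walnut dowel of the same size; it is to stay upright (0).
Mind the look-alikes: they are no part of the job. What is shaped like the beech_dowel but purple or yellow is not meant.

How it is judged (in metres and radians):
On the way:
1. the beech bucket is tipped past its catch, over 0.55 rad (32 degrees) (value of joint beech_bucket above 0.55 rad), for 0.05 s.
At the end, for the whole second after the job is handed in: The beech dowel lies at rest in the blue crate of its own stand (its centre inside the walls and below their rim), the beech bucket has swung back upright to within 0.12 rad (7 degrees), and the walnut bucket is upright to within 0.12 rad (value of joint each of beech_bucket, walnut_bucket below 0.12 rad and x of beech_dowel in the frame of beech_stand between 0.013 and 0.188 m and y of beech_dowel in the frame of beech_stand between -0.067 and 0.067 m and height (world z) of beech_dowel below 0.055 m and linear speed of beech_dowel below 0.05 m/s); the robot touches nothing.
It fails at once if the walnut bucket is pushed over (more than 0.2 rad, 11 degrees) (value of joint walnut_bucket above 0.2 rad).
It also fails if it takes over 32 s, if anything falls off the work surface, if the arm or the gripper's body presses on something with over 40 N, if the wrist force passes 120 N, or if a joint passes its speed limit or range.

## Working session

There is one attempt and no reset: what is moved stays moved. The work goes in short steps, Python scripts to look and compute and a tool call to move; the robot and the scene stay as the last step left them, time stands still between calls to the robot, and variables do not carry over. Pictures are saved under pics/ and viewed, about 8 in all and at most 12, crops included, and the job is handed in when it is done.

Besides the shell and the picture viewer there is one more tool, called after "Call:" as name([rows], argument=value, ...), one row to a line, values as JSON. apply_moves: Moves the arm, as the interface text tells. Its arguments: {"type":"object","properties":{"commands":{"type":"array","items":{"type":"array","items":{"type":"number"}}}},"required":["commands"]}

```bash
ls; mkdir -p pics
python3 - <<'E'
from cell import env, optics
import cv2,numpy as np,pickle
d={}
for n in ("scene","top"):
    c=optics.read_camera(n); d[n]=c
    cv2.imwrite(f"pics/{n}0.png",c["color"][:,:,::-1]); print(n,{k:v for k,v in c.items() if k!="color"})
pickle.dump(d,open("cams.pkl","wb"))
s=env.state();print(s)
E
```

```text
pics
scene {'fx': 435.84638063914076, 'fy': 435.84638063914076, 'cx': 319.18536576870247, 'cy': 196.7609957406942, 'eye': array([ 845.22990782,  529.10652966, 1144.13647339]), 'rotation': array([0.54946556, 0.00884519, 2.61107222])}
top {'fx': 429.94357092496597, 'fy': 429.94357092496597, 'cx': 330.66554130573616, 'cy': 198.50463857337078, 'eye': array([ 284.95284064,  -23.30581938, 1241.38262011]), 'rotation': array([ 0.22849529,  0.00716483, -1.56495832])}
{'t': 0.1, 'joints': array([ 1.15038475e+00,  4.91459523e-01,  1.55940894e+00,  1.89490346e-05,
        1.09166578e+00, -1.05580645e-01]), 'qvel': array([ 0.00126389,  0.00027084, -0.00125925,  0.00075938, -0.00047811,
       -0.00160112]), 'tau': array([ 3.64469553e-03, -6.13620472e+01, -2.58608651e+01,  6.94154366e-02,
        4.69973136e-02, -3.40982342e-05]), 'eef_pos': array([193.48470665, 594.2565668 , 404.23775523]), 'tcp_rot': array([-3.14065807e+00, -1.15942896e-04,  2.82675292e+00]), 'ft_force': array([-0.009226  ,  0.10007112, -0.7276302 ]), 'moment': array([ 0.01258824,  0.02596285, -0.01966921]), 'opening': 1.0007831102473224}
```

View pics/scene0.png

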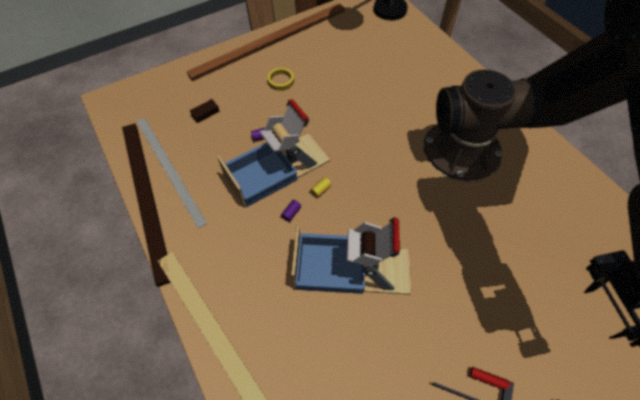

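View pics/top0.png

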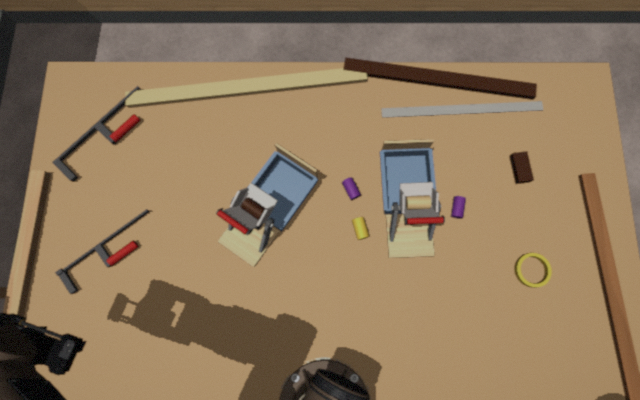

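The beech bucket is at scene (283,130) and top (418,203), with its red bar at scene (297,112) and top (425,220). The walnut one is at scene (370,245) and top (255,208). Next I triangulate the bar and the crate.

```bash
cat > h.py <<'E'
import numpy as np,cv2,pickle
from scipy.spatial.transform import Rotation as R
def ray(c,u,v):
    d=np.array([(u-c["cx"])/c["fx"],-(v-c["cy"])/c["fy"],-1.])
    d=R.from_euler("xyz",c["rotation"]).apply(d); return np.array(c["eye"]),d
def plane(c,uv,z):
    e,d=ray(c,*uv); return e+d*(z-e[2])/d[2]
def tri(a,ua,b,ub):
    A=np.zeros((3,3));y=np.zeros(3);L=[]
    for c,u in((a,ua),(b,ub)):
        e,d=ray(c,*u);d/=np.linalg.norm(d);P=np.eye(3)-np.outer(d,d);A+=P;y+=P@e;L.append((P,e))
    p=np.linalg.solve(A,y);return p,[np.linalg.norm(P@(p-e)) for P,e in L]
def red(img,box):
    x0,y0,x1,y1=box;h=img[y0:y1,x0:x1].astype(int)
    m=((h[...,0]>110)&(h[...,1]<60)&(h[...,2]<60)).astype(np.uint8)
    n,l,s,_=cv2.connectedComponentsWithStats(m);k=1+np.argmax(s[1:,4])
    p=np.argwhere(l==k)[:,::-1]+[x0,y0]
    r=cv2.minAreaRect(p.astype(np.float32));return p.mean(0),r
E
python3 - <<'E'
from h import *
d=pickle.load(open("cams.pkl","rb"));s,t=d["scene"],d["top"]
for nm,bs,bt in(("beech",(270,90,320,140),(395,205,455,235)),("walnut",(380,205,410,270),(205,195,260,240))):
    cs,rs=red(s["color"],bs);ct,rt=red(t["color"],bt)
    print(nm,cs,rs,ct,rt);print(tri(s,cs,t,ct))
    b=cv2.boxPoints(rt);
    e=sorted([( (b[i]+b[(i+1)%4])/2, np.linalg.norm(b[i]-b[(i+1)%4])) for i in range(4)],key=lambda q:q[1])[:2]
    for q,_ in e: print("top bar end @z=225",q,plane(t,q,225))
# blue crate in top view
h=cv2.cvtColor(t["color"],cv2.COLOR_RGB2HSV)
m=cv2.inRange(h,(95,70,50),(125,255,255));n,l,st,ce=cv2.connectedComponentsWithStats(m)
for k in range(1,n):
    if st[k,4]>400:
        p=np.argwhere(l==k)[:,::-1].astype(np.float32);r=cv2.minAreaRect(p);print(st[k],r)
        for q in cv2.boxPoints(r): print(q,plane(t,q,55).round(1))
# plywood base / board
im=cv2.resize(np.ascontiguousarray(t["color"][120:270,360:480,::-1]),None,fx=5,fy=4,interpolation=cv2.INTER_CUBIC)
im=cv2.resize(t["color"][125:265,370:480,::-1],None,fx=4,fy=4,interpolation=cv2.INTER_CUBIC)
im2=cv2.resize(s["color"][95:205,215:335,::-1],None,fx=4,fy=4,interpolation=cv2.INTER_CUBIC)
o=np.zeros((560,800,3),np.uint8);o[:560,:400]=im[:,:400];o[:440,400:]=im2[:,:400]
cv2.imwrite("pics/crop.png",o)
E
```

```text
beech [298.43939394 108.96969697] ((298.0965576171875, 108.84136962890625), (23.958587646484375, 3.0535452365875244), 49.76364517211914) [425.33018868 220.08018868] ((425.45513916015625, 220.1022491455078), (5.9425764083862305, 35.15608215332031), 87.1375961303711)
(array([ 469.77350516, -242.37061078,  223.0463969 ]), [np.float64(0.3373938617817656), np.float64(0.3373938617815311)])
top bar end @z=225 [443.01126 219.22444] [ 471.4400103  -284.09082501  225.        ]
top bar end @z=225 [407.89902 220.98006] [ 466.78978436 -199.93291725  225.        ]
walnut [396.5234375 234.59375  ] ((397.0, 234.0), (32.0, 4.0), 90.0) [231.71597633 221.44378698] ((231.69776916503906, 221.72616577148438), (34.769134521484375, 5.404528617858887), 35.837650299072266)
(array([463.99366747, 222.21461556, 225.37023138]), [np.float64(0.4738304019785786), np.float64(0.4738304019785923)])
top bar end @z=225 [217.60446 211.54767] [487.80410946 258.18924289 225.        ]
top bar end @z=225 [245.79108 231.90466] [438.56546344 187.51742717 225.        ]
[382 150  51  59 749] ((408.00006103515625, 177.50001525878906), (57.1280517578125, 49.16090774536133), 84.80557250976562)
[380.9345 151.2787] [ 702.3 -158.4   55. ]
[429.8935 146.8279] [ 716.4 -301.    55. ]
[435.0656  203.72133] [ 546.9 -307.7   55. ]
[386.10663 208.17213] [ 533.5 -169.5   55. ]
[270 190  24  40 444] ((277.3190002441406, 209.4224395751953), (24.554306030273438, 33.0892219543457), 23.198591232299805)
[259.51727 219.79312] [498.7 186.   55. ]
[272.55176 189.37933] [586.8 152.6  55. ]
[295.12073 199.05176] [558.8  87.5  55. ]
[282.08624 229.46555] [471.6 121.8  55. ]
```

View pics/crop.png

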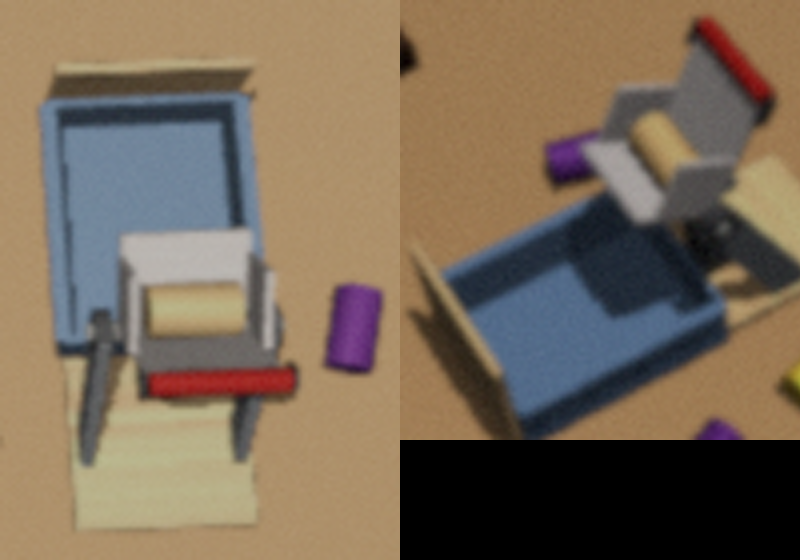

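Bar centre is (470,-242,223), matching the stated z of 221, and the stand yaw is about 3.2°. First I raise, shut the fingers and turn.

Call:
apply_moves([
  [0,0,7,0,0,-0.01,0],
  [0,0,7,0,0,-0.01,0],
  [0,0,7,0,0,-0.01,0],
  [0,0,7,0,0,-0.01,0],
  [0,0,7,0,0,-0.01,0],
])

```text
t: 0.52
eef_pos: [193.5, 594.3, 454.9]
tcp_rot: [-3.141, 0.0, 2.21]
ft_force: [-0.2, -1.0, 0.2]
opening: 0.705
```

Call:
apply_moves([
  [0,0,7,0,0,-0.01,0],
  [0,0,7,0,0,-0.01,0],
  [0,0,7,0,0,-0.01,0],
  [0,0,7,0,0,-0.01,0],
  [0,0,7,0,0,-0.01,0],
])

```text
t: 0.93
eef_pos: [193.5, 594.3, 504.9]
tcp_rot: [-3.141, 0.001, 1.599]
ft_force: [-0.7, -0.4, -0.2]
opening: 0.354
```

Call:
apply_moves([
  [0,0,7,0,0,-0.01,0],
  [0,0,7,0,0,0,0],
  [0,0,7,0,0,0,0],
  [0,0,7,0,0,0,0],
])

```text
t: 1.27
eef_pos: [193.5, 594.3, 514.6]
tcp_rot: [3.142, 0.0, 1.11]
ft_force: [-0.6, 0.7, -0.6]
opening: 0.077
```

Call:
apply_moves([
  [0,0,0,-0.0139,0.0342,0,0],
  [0,0,0,-0.0139,0.0342,0,0],
  [0,0,0,-0.0139,0.0342,0,0],
  [0,0,0,-0.0139,0.0342,0,0],
  [0,0,0,-0.0139,0.0342,0,0],
])

```text
t: 1.68
eef_pos: [317.4, 455.4, 514.5]
tcp_rot: [-3.141, 0.0, 1.117]
ft_force: [1.5, 0.3, 0.4]
opening: 0.006
```

Call:
apply_moves([
  [0,0,0,-0.0139,0.0342,0,0],
  [0,0,0,-0.0139,0.0342,0,0],
  [0,0,0,-0.0139,0.0342,0,0],
  [0,0,0,-0.0139,0.0342,0,0],
  [0,0,0,-0.0139,0.0342,0,0],
])

```text
t: 2.1
eef_pos: [440.6, 317.7, 514.6]
tcp_rot: [-3.141, 0.0, 1.116]
ft_force: [0.4, 0.1, 0.5]
opening: 0.004
```

Call:
apply_moves([
  [0,0,0,-0.0139,0.0342,0,0],
  [0,0,0,-0.0139,0.0342,0,0],
  [0,0,0,-0.0139,0.0342,0,0],
  [0,0,0,-0.0139,0.0342,0,0],
  [0,0,0,-0.0139,0.0342,0,0],
])

```text
t: 2.52
eef_pos: [563.9, 180.1, 514.5]
tcp_rot: [-3.141, 0.0, 1.116]
ft_force: [0.3, 0.7, 0.1]
opening: 0.006
```

Call:
apply_moves([
  [0,0,0,-0.0369,0.0052,0,0],
  [0,0,0,-0.0369,0.0052,0,0],
  [0,0,0,-0.0369,0.0052,0,0],
  [0,0,0,-0.0369,0.0052,0,0],
  [0,0,0,-0.0369,0.0052,0,0],
])

```text
t: 2.93
eef_pos: [504.4, 3.1, 514.5]
tcp_rot: [-3.141, 0.0, 1.117]
ft_force: [1.5, -0.6, 0.7]
opening: 0.007
```

Call:
apply_moves([
  [0,0,0,-0.0369,0.0052,0,0],
  [0,0,0,-0.0369,0.0052,0,0],
  [0,0,0,-0.0369,0.0052,0,0],
  [0,0,0,-0.0369,0.0052,0,0],
  [0,0,0,-0.0369,0.0052,0,0],
])

```text
t: 3.35
eef_pos: [446.7, -174.1, 514.6]
tcp_rot: [-3.141, -0.0, 1.116]
ft_force: [1.4, -0.8, -0.3]
opening: 0.005
```

Call:
apply_moves([
  [0,0,0,-0.0369,0.0052,0,0],
  [0,0,0,-0.0369,0.0052,0,0],
  [0,0,6.75,0,0,0,0],
  [0,0,6.75,0,0,0,0],
  [0,0,6.75,0,0,0,0],
])

```text
t: 3.77
eef_pos: [424.2, -244.3, 514.4]
tcp_rot: [-3.141, -0.0, 0.755]
ft_force: [-0.6, -0.2, 0.5]
opening: 0.007
```

Call:
apply_moves([
  [0,0,6.75,0,0,0,0],
  [0,0,6.75,0,0,0,0],
  [0,0,6.75,0,0,0,0],
  [0,0,6.75,0,0,0,0],
  [0,0,6.75,0,0,0,0],
])

```text
t: 4.18
eef_pos: [424.6, -243.5, 514.5]
tcp_rot: [-3.141, 0.0, 0.168]
ft_force: [-0.0, -0.4, 0.1]
opening: 0.007
```

Call:
apply_moves([
  [0,0,6.75,0,0,0,0],
  [0,0,0,0,0,0,0],
])

```text
t: 4.35
eef_pos: [424.6, -243.5, 514.5]
tcp_rot: [-3.141, 0.0, 0.051]
ft_force: [-0.2, -0.2, 0.4]
opening: 0.004
```

Call:
apply_moves([
  [0,0,0,0,0,0.028,0],
  [0,0,0,0,0,0.028,0],
  [0,0,0,0,0,0.028,0],
  [0,0,0,0,0,0.026,0],
  [0,0,0,0,0,0,0],
])

```text
t: 4.77
eef_pos: [424.1, -243.1, 400.7]
tcp_rot: [-3.137, 0.005, 0.06]
ft_force: [-0.1, 0.1, -0.6]
opening: 0.003
```

Run:
```python
from cell import env, optics
import cv2,numpy as np
t=optics.read_camera("top")["color"];s=optics.read_camera("scene")["color"]
o=np.hstack([cv2.resize(t[125:265,370:470,::-1],None,fx=4,fy=4),cv2.resize(s[65:205,225:325,::-1],None,fx=4,fy=4)])
cv2.imwrite("pics/c2.png",o);print(env.state()["eef_pos"],env.state()["ft_force"])
```

```text
[ 424.84396948 -243.66420697  404.89527023] [-0.39579892 -0.09187822  0.90598947]
```

View pics/c2.png

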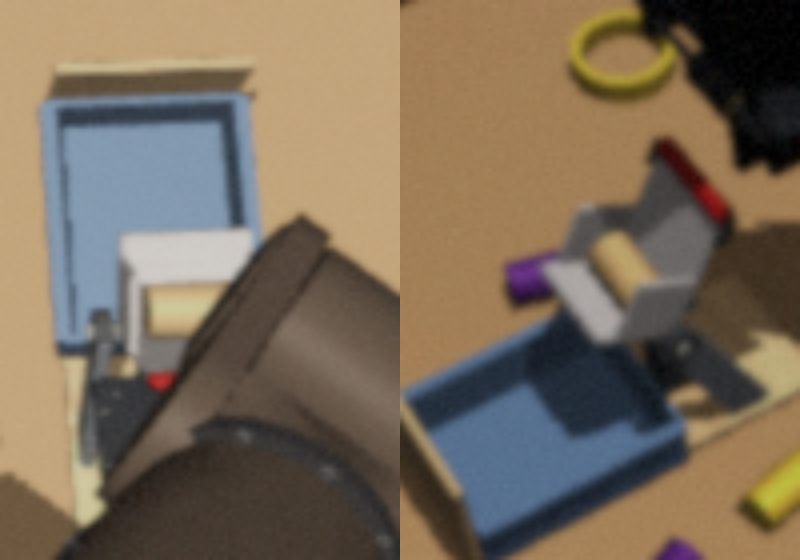

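The bucket is untouched (bar at right crop (693,182)) and the gripper stands behind it. Now the push.

Call:
apply_moves([
  [0,0,0,0.01,0,0,0],
  [0,0,0,0.01,0,0,0],
  [0,0,0,0.01,0,0,0],
  [0,0,0,0.008,0,0,0],
  [0,0,0,0.008,0,0,0],
])

```text
t: 5.28
eef_pos: [471.4, -241.1, 405.4]
tcp_rot: [3.14, 0.001, 0.057]
ft_force: [-5.2, -5.1, 0.3]
opening: 0.002
```

Call:
apply_moves([
  [0,0,0,0.01,0,0,0],
  [0,0,0,0.01,0,0,0],
  [0,0,0,0.01,0,0,0],
])

```text
t: 5.53
eef_pos: [501.5, -239.4, 405.4]
tcp_rot: [3.14, 0.0, 0.057]
ft_force: [-5.1, -5.4, 0.1]
opening: 0.005
```

Call:
apply_moves([
  [0,0,0,0.01,0,0,0],
  [0,0,0,0.01,0,0,0],
  [0,0,0,0.01,0,0,0],
])

```text
t: 5.78
eef_pos: [531.4, -237.7, 405.2]
tcp_rot: [3.14, 0.001, 0.057]
ft_force: [-6.2, -4.9, 0.4]
opening: 0.003
```

Run:
```python
from cell import env, optics
import cv2,numpy as np
s=optics.read_camera("scene")["color"]
cv2.imwrite("pics/c3.png",cv2.resize(s[65:205,215:335,::-1],None,fx=4,fy=4));print(env.state()["eef_pos"],env.state()["ft_force"])
```

```text
[ 532.64316726 -237.62918893  405.18042858] [-4.84919355 -1.71549923 -0.72510231]
```

View pics/c3.png

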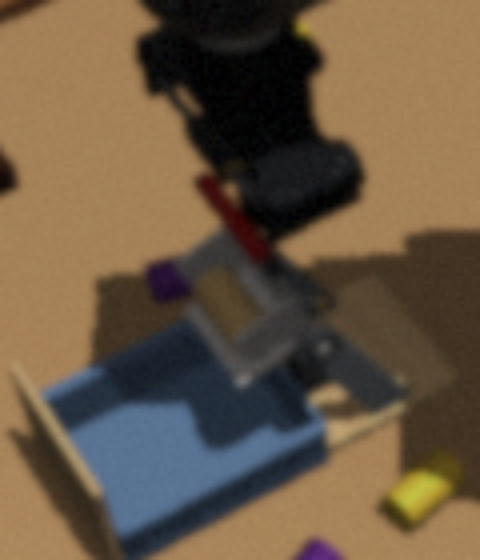

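The bar is at (232,218) and the bucket is about 45° over with the dowel still in. Pushing further, sinking slightly with the bar.

Call:
apply_moves([
  [0,0,0,0.01,0,0.001,0],
  [0,0,0,0.01,0,0.003,0],
  [0,0,0,0.008,0,0.004,0],
  [0,0,0,0,0,0,0],
  [0,0,0,0,0,0,0],
])

```text
t: 6.25
eef_pos: [558.6, -235.8, 396.7]
tcp_rot: [-3.141, 0.002, 0.057]
ft_force: [-6.6, -1.4, 0.3]
opening: 0.005
```

Run:
```python
from cell import env, optics
import cv2,numpy as np
s=optics.read_camera("scene")["color"]
cv2.imwrite("pics/c4.png",cv2.resize(s[65:205,215:335,::-1],None,fx=4,fy=4));print(env.state()["eef_pos"],env.state()["ft_force"])
```

```text
[ 558.42885302 -235.80463722  396.91861189] [-6.75977334 -1.81607219 -0.05047262]
```

View pics/c4.png

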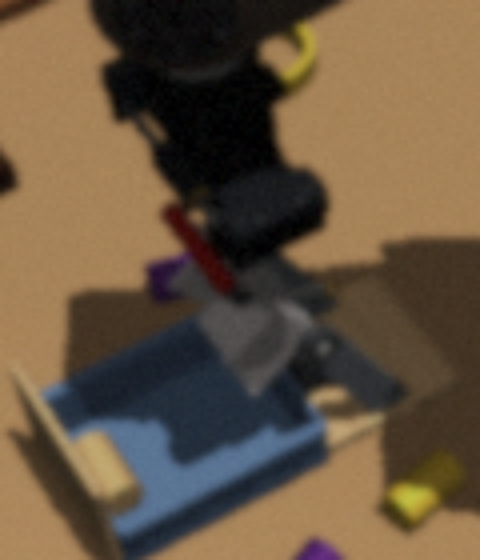

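The dowel has rolled out and lies in the crate at (105,475). I back off, with the bucket following.

Call:
apply_moves([
  [0,0,0,-0.01,0,-0.004,0],
  [0,0,0,-0.012,0,-0.004,0],
  [0,0,0,-0.012,0,0,0],
  [0,0,0,-0.012,0,0,0],
  [0,0,0,-0.012,0,0,0],
])

```text
t: 6.72
eef_pos: [498.8, -238.7, 405.3]
tcp_rot: [-3.141, 0.0, 0.056]
ft_force: [-3.2, 2.2, 0.1]
opening: 0.003
```

Call:
apply_moves([
  [0,0,0,-0.012,0,0,0],
  [0,0,0,-0.012,0,0,0],
  [0,0,0,-0.012,0,0,0],
  [0,0,0,-0.012,0,0,0],
  [0,0,0,-0.012,0,0,0],
])

```text
t: 7.13
eef_pos: [439.5, -242.7, 404.9]
tcp_rot: [3.141, -0.001, 0.056]
ft_force: [-0.2, 0.7, 0.1]
opening: 0.0
```

Call:
apply_moves([
  [0,0,0,-0.014,0,0,0],
  [0,0,0,-0.014,0,0,0],
  [0,0,0,0,0,-0.03,0],
  [0,0,0,0,0,-0.035,0],
  [0,0,0,0,0,-0.035,0],
])

```text
t: 7.55
eef_pos: [411.9, -244.4, 506.1]
tcp_rot: [3.141, -0.0, 0.056]
ft_force: [1.0, -0.5, -0.4]
opening: 0.003
```

Call:
apply_moves([
  [0,0,0,0,0,0,0],
  [0,0,0,0,0,0,0],
  [0,0,0,0,0,0,0],
  [0,0,0,0,0,0,0],
  [0,0,0,0,0,0,0],
])

```text
t: 7.97
eef_pos: [412.6, -244.3, 503.7]
tcp_rot: [-3.14, 0.001, 0.056]
ft_force: [1.3, -0.1, -0.1]
opening: 0.006
```

Run:
```python
from cell import env, optics
from h import *
for i in range(10): optics.read_camera("top")
sc=optics.read_camera("scene");s=sc["color"];t=optics.read_camera("top")["color"]
cv2.imwrite("pics/c5.png",np.hstack([cv2.resize(s[65:305,215:425,::-1],None,fx=2,fy=2),cv2.resize(t[125:265,370:460,::-1],None,fx=3.43,fy=3.43)[:480]]));print(env.state()["eef_pos"],env.state()["ft_force"],env.state()["t"])
print(red(s,(270,90,320,140)),red(s,(380,205,410,270))[0])
```

```text
[ 412.62553794 -244.16246205  504.68221675] [-0.55026395  0.03301957  0.58280303] 8.5667
(array([298.23809524, 108.85714286]), ((298.0000305175781, 109.00000762939453), (7.071067810058594, 2.8284268379211426), 45.0)) [396.49606299 234.58267717]
```

View pics/c5.png

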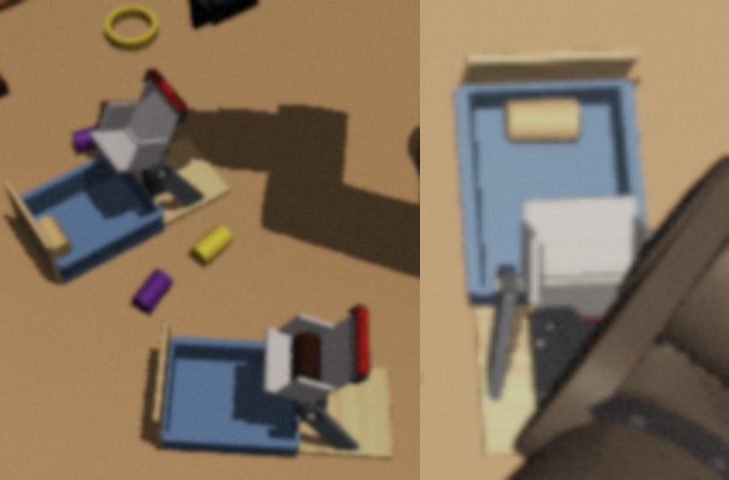

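The beech bucket is empty and upright, with its bar back at its start pixel. The dowel lies in the crate (right part, (542,119)), the walnut bucket is unmoved and the arm is clear. Handing in.

```bash
python3 -c "
from cell import env
print(env.job_done())"
```

```text
the job is handed in; nothing more can be done
None
```

I tipped the beech bucket by its red bar, pushing with shut fingers to an estimated 1.1 rad. The dowel rolled into its own blue crate. I then backed the fingers off, let the bucket swing upright and raised the arm clear, handing in at about 8.6 s.

**Last checks:**
- **Dowel:** it lies inside the crate near the far board, judged by eye in the final picture; I did not measure its speed or height.
- **Beech bucket:** its bar is back within about 0.2 px of its start pixel. The patch of bar the red mask picked up was smaller than at the start, because the bar looks darker there.
- **Walnut bucket:** its bar had not moved (under 0.1 px).
- **Forces:** about 5–8 N at the wrist in the readings while pushing, under 1 N at the end.

One reading went unexplained: a sideways force of about 5 N early in the push, which faded as it went on. No check failed.

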